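# Walk the clamshell test jig home to its stop rail and spring it open

### The arm

A 6-joint arm with a two-finger parallel gripper is mounted at the origin on a cart in front of the work surface, level with it; the furniture and walls round the work are solid. World frame = base frame: x ahead of the robot, y to its left, z up, the work surface at z = 0. Lengths are in m, angles in degrees, forces in N, time in s.
With the tool pointing down it reaches from about 0.4 to 0.825 m from the base axis. Payload 7 kg.
Tool frame: the origin (TCP) lies at the very end of the fingers, on their centre line; the grasp point (between the pads) lies 19 mm behind it (r.grasp_offset is the z of the grasp point in the tool frame, in m); z points along the fingers, y is the direction in which the jaws open and shut (so a half turn about z gives the same grasp; the last joint's range is limited). The gripper opens to 88 mm and grips with 3 to 60 N. Pads are 19 mm wide; open, the fingers measure 130 mm over their backs; the gripper's body (78 mm by 193 mm) begins 47 mm behind the grasp point.
Start: joints at [89.559, 20.546, 0.682, 0, -70.136, -16.507], TCP at [0.197, 0.646, 0.227] pointing down, gripper open.
Joint ranges: [-176.03, 176.03], [-82.01, 121.73], [-58.28, 71.71], [-173.87, 95.51], [-174.79, -0.11], [-173.66, 173.66]. Speed limits (degrees/s): [136.94, 136.94, 172.46, 180, 180, 180].

### API

Orientations are given as [roll, pitch, yaw] about the fixed x, y, z axes, in that order (R = Rz(yaw) Ry(pitch) Rx(roll)).
In Python, from plant import r, capture, calibration, order gives the robot as it stands.
- The arm moves only by the tool servo_tool, never from a script. Its arguments are lists of equal length, an entry for each row: "grip": the closure, from -1 (fully open) to 1 (shut), so that 0 is half open; "translation": the shift along the tool's x, y, z in m, a list of three; "turn": the turn about the tool's z in rad. A call has 1 to 10 rows; each row is the pose to reach, as a shift and turn from the pose commanded when the call began, along the tool's axes at that moment; what a row does not reach only later rows make up. A row lasts 1/12 s, in which the tool goes at most 41.7 mm and 7.16 degrees, less where a joint would pass 70% of its speed; a pose out of reach is approached as far as the arm can. A call with a gripper value outside its range is refused whole. The fingers move at their own pace and stop on an object; "newtons" is the grip in N (left out, the last holds). Time passes only in rows, so rows that repeat a pose let the fingers close. It gives the time, the measured TCP pose, the force and the opening at its end, in the units of the state.
- r.get_state(): the state, without advancing time (a new reading comes with each control period).
- capture(name): name is "side" or "top"; returns (picture, depth): 400x640x3 uint8, blue, green, red; 400x640 float32, m along the optical axis (not along the pixel's ray), 0 where there is no reading.
- calibration(name): a dict with "fx", "fy", "cx", "cy" (pixels), "dist_coeffs" ([k1, k2, p1, p2, k3] as OpenCV has them; the pictures are not rectified), "view" (4x4, takes a point from world to camera coordinates). Camera axes: x right, y up, looking along -z (the intrinsics and any distortion apply to the point x, -y, -z); pixel columns grow to the right and rows downward; lengths in m; the calibration is good to about 2 mm. A picture is of the moment at which its call begins. calibration takes no time and is no camera call.
- order.close_job(): hands the job in, once; it reports no verdict.
The state is a dict: "time_s": time; "joints": joint angles; "qd": joint speeds; "joint_torque": joint torques, N m; "tcp_pos": TCP position; "eef_rot": TCP orientation; "contact_force": force on the tool from outside, world axes, zero at the start; "moment": the same for the moment, N m; "gripper_width": finger opening in m.
Only numpy, scipy, OpenCV 4.12 (cv2) and the standard library are available. Lean on these libraries where they do the work, as an engineer would, in place of code of your own. Each camera call takes 0.05 s, during which the arm holds its last target.

### The job

Slide the heavy clamshell test jig forward across the bench until it is fully home between the guides of the stop rail ahead of it, square and tight against both of the rail's rubber pads. It is too wide to grip and the release bar takes up the middle of its front, so the way to move it is to walk it in with pushes on the rubber buffers at its two near corners, first one, then the other; keep your fingers off the lid, and the lid shut, until the jig is home. Then, with the rail to push against, press the release bar in so that the lid springs fully open, take your hand away, and leave the tools and the phone lying beside it alone.

Things in the scene. Friction and masses are not known exactly. Their poses are not given: they have to be found in the camera images.
- dock: Stop rail: an upright aluminium angle screwed to the bench, 240 mm wide and 24 mm high, with two rubber stop pads and a white plastic guide at each end. Origin on the bench top where the jig's origin lies once the jig is home; x points in the pushing direction (away from the robot), y left, z up.
- dock_stop (a point): Middle of the plane of the two rubber stop pads, 75.5 mm ahead (x) of dock's origin and 12 mm up; the pads are 34 mm wide, centred at y = +-62 mm. The slick end guides, as high as the rail, run back towards the robot from about x = +77, y = +-112 mm and flare outwards at 29 degrees to x = +47, y = +-129 mm, so the jig has 12 mm of play on each side.
- jig: The test jig: a heavy grey flat-bottomed clamshell box with a window lid, 1.5 to 2 kg, 200 mm wide (y), 150 mm deep (x from -75 to +75 mm), 62 mm high, on four 3 mm rubber feet. Origin at the centre of its underside; x forward (towards the stop rail), y left, z up. Home when origin and axes coincide with dock. Slides at about 7 to 15 N; a push on one corner mostly swings it about the other.
- left_buffer (a point): Centre of the front (robot-facing) face of the left rubber corner buffer, at x = -93, y = +84, z = 25 mm of the jig. The buffer is 32 mm wide (y), 38 mm high (z from 6 to 44 mm), 18 mm thick, and stands 0.5 mm prouder than the release bar. It grips the fingers (friction about 0.6), so the near face also follows them sideways when pushed aslant. Axes as the jig's.
- right_buffer (a point): The same on the right, at x = -93, y = -84, z = 25 mm of the jig.
- bar_face (a point): Centre of the robot-facing face of the black release bar between the buffers, at x = -92.5, y = 0, z = 24 mm of the jig when not pressed; the bar is 112 mm wide (y) and 24 mm high (z from 12 to 36 mm). Axes as the jig's.
- release_bar (a joint): Travel of the release bar in m: 0 at rest, 0.008 fully pressed towards +x of the jig. Its spring takes 3 N to start and 5.4 N at the end; the latch lets go at about 0.004 to 0.005, and the bar returns by itself.
- lid (a joint): Lid angle in rad: 0 shut and latched, 1.75 at its stop, a little past upright. Hinge along the far top edge of the jig (x = +75.5, z = 46 mm). A damped spring opens it in about a second once the latch lets go; a hand over the lid only holds it back until taken away. It does not latch again.
- lid_frame: The lid: aluminium frame with a clear window, 150 mm deep, 200 mm wide, 16 mm thick, lying on the jig from z = 46 to 62 mm when shut, its near edge flush with the jig's grey front (x = -75 mm of the jig). Origin on the hinge line, x away from the robot when shut.
- pliers_red: Bystander: side cutters with red handles, 48 x 122 x 11 mm, lying left of the stop rail. Origin under its middle.
- old_phone: Bystander: black keypad phone, 108 x 46 x 16 mm, lying left of the stop rail. Origin under its middle.
- adapter: Bystander: black mains adapter, 46 x 96 x 30 mm, lying right of the stop rail. Origin under its middle.
- marker: Bystander: marker pen, 133 mm long, 13 mm thick, right of the stop rail. Origin under its middle.

How it is judged:
By the outcome, as a careful person would: the job done as asked, in the order asked, and still so for the second after the job is handed in, with the robot touching nothing.
It also fails if it takes over 72 s, if anything falls off the work surface, if the arm or the gripper's body presses on something with over 40 N, if the wrist force passes 120 N, or if a joint passes its speed limit or range.

## Working session

There is one attempt and no reset: what is moved stays moved. The work goes in short steps, Python scripts to look and compute and a tool call to move; the robot and the scene stay as the last step left them, time stands still between calls to the robot, and variables do not carry over. Pictures are saved under pics/ and viewed, and the job is handed in when it is done.

Besides the shell and the picture viewer there is one more tool, called after "Call:" in YAML: its name, and indented under it one key for each argument. servo_tool: Moves the arm, as the interface text tells. Its arguments: {"type":"object","properties":{"grip":{"type":"array","items":{"type":"number"}},"translation":{"type":"array","items":{"type":"array","items":{"type":"number"}}},"turn":{"type":"array","items":{"type":"number"}},"newtons":{"type":"number"}},"required":["grip","translation","turn"]}

```bash
ls; mkdir -p pics; python3 - <<'E'
from plant import r,capture,calibration,order
import cv2
print(r.get_state())
for n in("side","top"):
    p,d=capture(n);cv2.imwrite(f"pics/{n}0.png",p);print(calibration(n))
    import numpy as np;np.save(f"pics/{n}0.npy",d)
E
```

```text
pics
{'time_s': 0.0, 'joints': array([ 8.95588703e+01,  2.05925462e+01,  6.32694840e-01, -2.18592600e-02,
       -7.01355619e+01, -1.65086449e+01]), 'qd': array([-0.09757496, -0.01717092,  0.06439456, -0.02042844, -0.06475734,
        0.06969901]), 'joint_torque': array([-5.49513861e-04, -5.82722712e+01,  2.93054509e+01,  6.99699238e+00,
        6.88879634e-03, -1.81404466e-04]), 'tcp_pos': array([0.1966376 , 0.64519785, 0.22559648]), 'eef_rot': array([ 1.79902680e+02, -7.41376291e-03, -1.69572131e+01]), 'contact_force': array([-0.71615486,  0.06148133,  0.1013775 ]), 'moment': array([ 0.03196466, -0.00241169, -0.00544403]), 'gripper_width': 0.08769437574076563}
{'fx': 406.84096388452207, 'fy': 406.84096388452207, 'cx': 317.4419221174534, 'cy': 197.87228618404308, 'dist_coeffs': array([-0.09344763,  0.        ,  0.        ,  0.        ,  0.        ]), 'view': array([[ 0.90458031, -0.42615498, -0.0112425 , -0.58947143],
       [ 0.27236197,  0.55744069,  0.78426962, -0.19370572],
       [-0.32795338, -0.71249689,  0.62031828, -0.79065785],
       [ 0.        ,  0.        ,  0.        ,  1.        ]])}
{'fx': 462.5467863977176, 'fy': 462.5467863977176, 'cx': 318.00492668146654, 'cy': 200.7978776383414, 'dist_coeffs': array([-0.08396844,  0.        ,  0.        ,  0.        ,  0.        ]), 'view': array([[-1.86802306e-04, -9.99998479e-01,  1.73391788e-03,
        -3.65607971e-02],
       [ 9.91467588e-01,  4.08137915e-05,  1.30353441e-01,
        -6.14197046e-01],
       [-1.30353313e-01,  1.74347370e-03,  9.91466073e-01,
        -1.15696209e+00],
       [ 0.00000000e+00,  0.00000000e+00,  0.00000000e+00,
         1.00000000e+00]])}
```

View pics/top0.png

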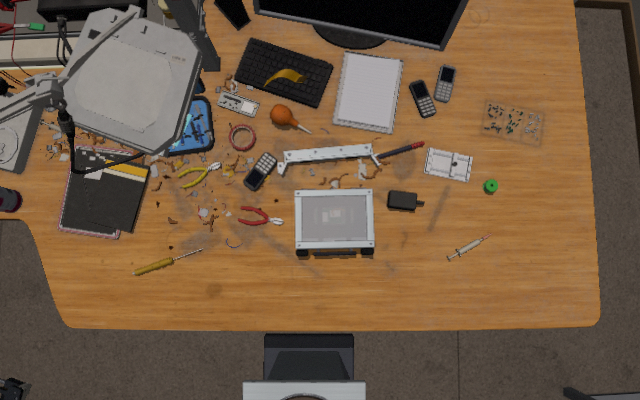

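View pics/side0.png

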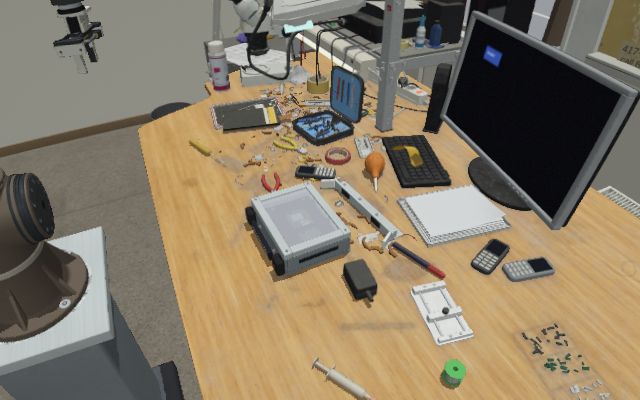

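```bash
cat > h.py <<'E'
from plant import r,capture,calibration,order
import cv2,numpy as np
def ray(n,u,v):
    c=calibration(n);K=np.array([[c['fx'],0,c['cx']],[0,c['fy'],c['cy']],[0,0,1]])
    p=cv2.undistortPoints(np.array([[[u,v]]],float),K,c['dist_coeffs'])[0,0]
    d=np.array([p[0],-p[1],-1.]);V=c['view'];R=V[:3,:3];t=V[:3,3]
    return -R.T@t,R.T@d
def onz(n,u,v,z):
    o,d=ray(n,u,v);return o+d*(z-o[2])/d[2]
def pix(n,P):
    c=calibration(n);K=np.array([[c['fx'],0,c['cx']],[0,c['fy'],c['cy']],[0,0,1]])
    P=np.atleast_2d(P);q=P@c['view'][:3,:3].T+c['view'][:3,3];q=q*[1,-1,-1]
    return cv2.projectPoints(q,np.zeros(3),np.zeros(3),K,c['dist_coeffs'])[0][:,0]
def crop(n,name,x0,y0,w,h,k,p=None):
    if p is None:p,d=capture(n)
    c=cv2.resize(p[y0:y0+h,x0:x0+w],None,fx=k,fy=k,interpolation=cv2.INTER_CUBIC);cv2.imwrite(name,c);return p
E
python3 - <<'E'
from h import *
crop("top","pics/c0.png",230,125,200,140,4,cv2.imread("pics/top0.png"))
E
```

```text
(no output)
```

View pics/c0.png

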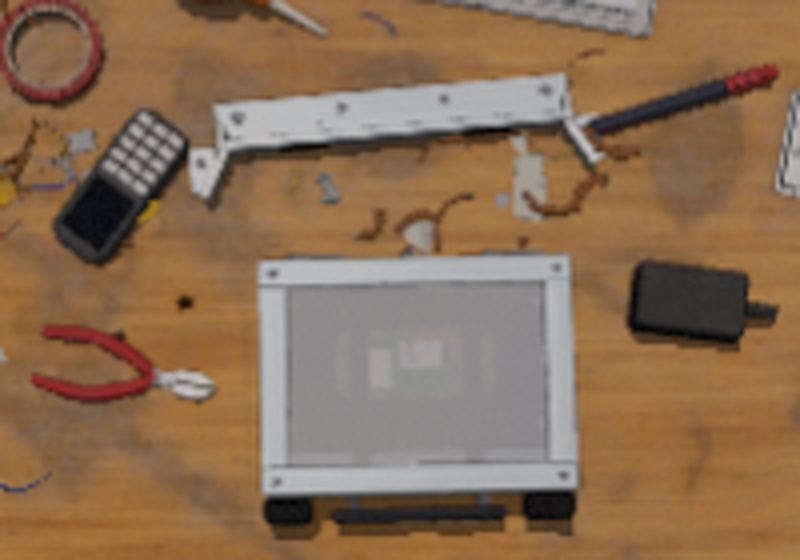

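```bash
python3 - <<'E'
from h import *
f=lambda u,v,z:onz("top",230+(u+.5)/4-.5,125+(v+.5)/4-.5,z)
print("lid");L=[f(*a,.062) for a in((260,263),(568,256),(578,490),(263,495))]
for a in L:print(a.round(4))
for i in range(4):print(np.linalg.norm(L[i]-L[(i+1)%4]))
print("buf",f(265,520,.044),f(575,518,.044))
print("rail")
for a in((216,104,.0),(565,74,.0),(228,150,.024),(565,122,.024),(207,197,.024),(600,160,.024)):print(a,f(*a).round(4))
p=cv2.imread("pics/top0.png")
crop("top","pics/c1.png",270,135,120,40,6.6,p)
p=cv2.imread("pics/side0.png")
crop("side","pics/c2.png",235,165,200,120,4,p)
E
```

```text
lid
[0.6381 0.023  0.062 ]
[ 0.6427 -0.1735  0.062 ]
[ 0.4939 -0.1776  0.062 ]
[0.4909 0.0202 0.062 ]
0.19654744777187536
0.14884928143566764
0.19786825899831673
0.1472379461451512
buf [0.47556542 0.01973213 0.044     ] [ 0.47666306 -0.17765184  0.044     ]
rail
(216, 104, 0.0) [0.757  0.0568 0.    ]
(565, 74, 0.0) [ 0.7782 -0.1809  0.    ]
(228, 150, 0.024) [0.7199 0.0467 0.024 ]
(565, 122, 0.024) [ 0.7391 -0.1775  0.024 ]
(207, 197, 0.024) [0.6882 0.0603 0.024 ]
(600, 160, 0.024) [ 0.7133 -0.2004  0.024 ]
```

View pics/c1.png

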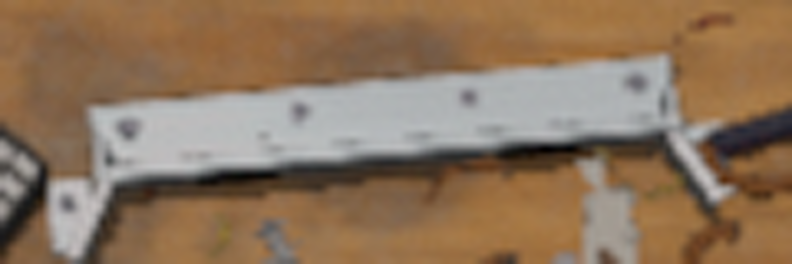

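View pics/c2.png

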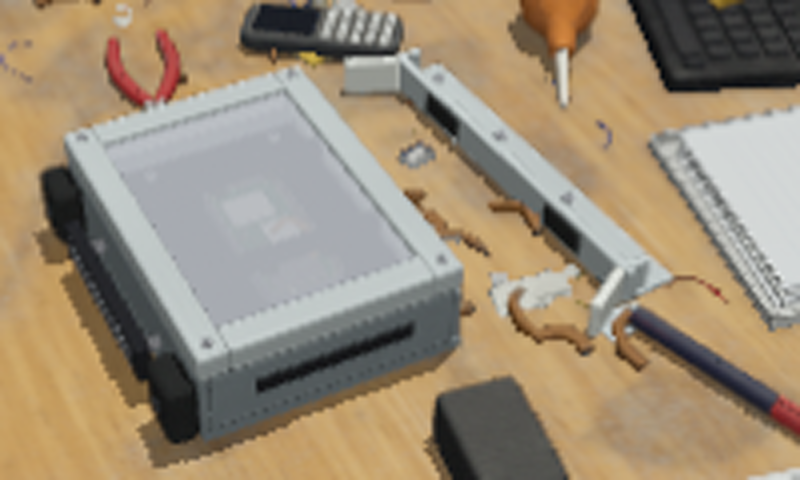

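```bash
cat >> h.py <<'E'
def T(x,y,deg):
    a=np.radians(deg);M=np.eye(4);M[:2,:2]=[[np.cos(a),-np.sin(a)],[np.sin(a),np.cos(a)]];M[:2,3]=x,y;return M
def ap(M,P):
    P=np.atleast_2d(np.array(P,float));return P@M[:3,:3].T+M[:3,3]
DOCK=(0.6535,-0.0733,5.1)
JP=[([(-75,100,62),(75,100,62),(75,-100,62),(-75,-100,62),(-75,100,62)],(0,0,255)),([(-93,100,44),(-93,68,44)],(0,255,255)),([(-93,-100,44),(-93,-68,44)],(0,255,255)),([(-93,100,6),(-93,-100,6)],(0,255,255)),([(-75,-100,3),(75,-100,3),(75,-100,62)],(255,0,255))]
DP=[([(75.5,45,2),(75.5,79,2),(75.5,79,22),(75.5,45,22),(75.5,45,2)],(0,255,0)),([(75.5,-45,2),(75.5,-79,2),(75.5,-79,22),(75.5,-45,22),(75.5,-45,2)],(0,255,0)),([(77,112,24),(47,129,24),(47,129,0)],(255,0,0)),([(77,-112,24),(47,-129,24),(47,-129,0)],(255,0,0)),([(77,120,24),(77,-120,24)],(255,128,0))]
def overlay(n,name,jig,dock,x0,y0,w,h,k,p):
    c=cv2.resize(p[y0:y0+h,x0:x0+w],None,fx=k,fy=k,interpolation=cv2.INTER_CUBIC)
    for M,L in((T(*jig),JP),(T(*dock),DP)):
        for pts,col in L:
            q=pix(n,ap(M,np.array(pts)/1000.));q=(q-[x0,y0]+.5)*k-.5
            cv2.polylines(c,[np.round(q*8).astype(np.int32)],False,col,1,cv2.LINE_AA,3)
    cv2.imwrite(name,c)
def rows(tx,ty,tz,yaw):
    s=r.get_state();p=s['tcp_pos'];a=np.radians(s['eef_rot'][2])
    d=np.array([tx,ty,tz])-p
    X=np.array([np.cos(a),np.sin(a)]);Y=np.array([np.sin(a),-np.cos(a)])
    print('shift',np.round([X@d[:2],Y@d[:2],-d[2]],4),'turn',round(-np.radians(yaw)+a,4))
E
python3 - <<'E'
from h import *
J=(.5664,-.077,1.2)
overlay("top","pics/o0.png",J,DOCK,250,130,160,130,5,cv2.imread("pics/top0.png"))
overlay("side","pics/o1.png",J,DOCK,235,165,200,120,4,cv2.imread("pics/side0.png"))
rows(.415,-.16,.20,1.2)
E
```

```text
shift [0.4437 0.7066 0.0257] turn -0.3169
```

View pics/o0.png

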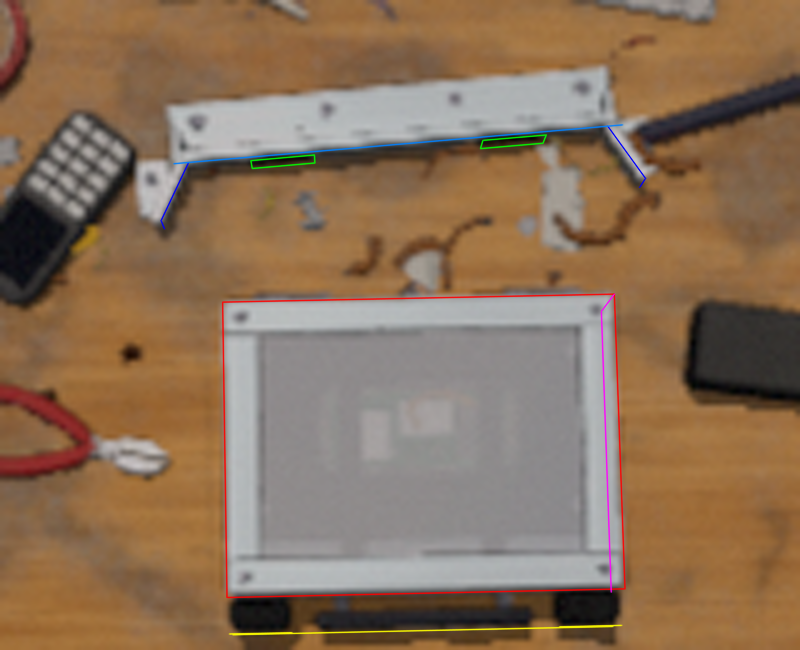

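View pics/o1.png

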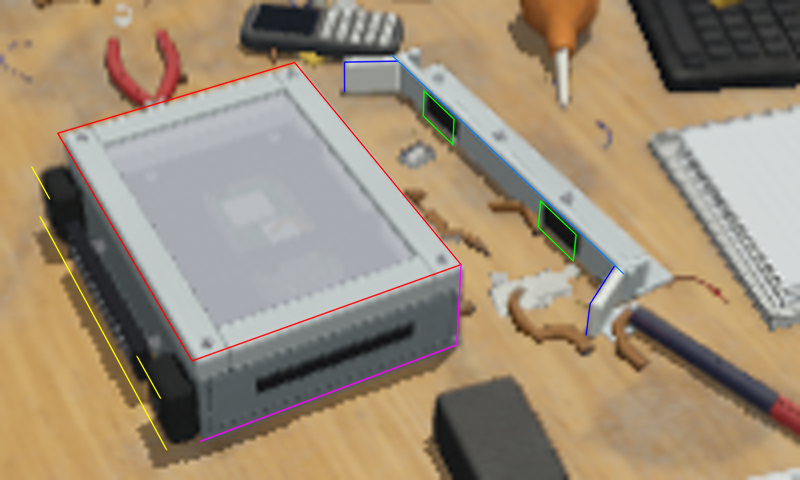

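```bash
python3 - <<'E'
from h import *
rows(.47,.2,.20,1.2)
E
```

```text
shift [0.3913 0.3462 0.0257] turn -0.3169
```

Call:
servo_tool:
  grip: [1,1,1,1,1,1,1,1,1,1]
  newtons: 20
  translation:
    - [0.03,0.027,0]
    - [0.06,0.054,0]
    - [0.09,0.08,0]
    - [0.12,0.106,0]
    - [0.15,0.133,0]
    - [0.18,0.16,0]
    - [0.21,0.186,0]
    - [0.24,0.212,0]
    - [0.27,0.24,0]
    - [0.3,0.266,0.02]
  turn: [-0.05,-0.1,-0.15,-0.2,-0.25,-0.3,-0.317,-0.317,-0.317,-0.317]

```text
time_s: 0.93
tcp_pos: [0.4068, 0.3051, 0.2108]
eef_rot: [-179.8, -0.2, 1.3]
contact_force: [1.5, 0.9, 0.2]
gripper_width: 0.0264
```

```bash
python3 - <<'E'
from h import *
rows(.42,-.16,.15,1.2)
E
```

```text
shift [0.003  0.4653 0.0608] turn 0.001
```

Call:
servo_tool:
  grip: [1,1,1,1,1,1,1,1,1,1]
  translation:
    - [0.01,0.035,0]
    - [0.01,0.075,0]
    - [0.01,0.115,0]
    - [0.01,0.155,0]
    - [0.01,0.195,0]
    - [0.01,0.235,0]
    - [0.01,0.275,0]
    - [0.01,0.315,0]
    - [0.01,0.355,0]
    - [0.01,0.395,0.02]
  turn: [0,0,0,0,0,0,0,0,0,0]

```text
time_s: 1.77
tcp_pos: [0.4248, -0.088, 0.192]
eef_rot: [-180.0, -0.4, 1.3]
contact_force: [2.4, 0.5, -0.2]
gripper_width: 0.0005
```

```bash
python3 - <<'E'
from h import *
J=T(.567,-.077,1.2)
print(ap(J,[[-.093,-.086,.015],[-.093,.086,.015]]))
rows(.435,-.164,.018,1.2)
E
```

```text
[[ 0.47582144 -0.16492878  0.015     ]
 [ 0.47221935  0.00703349  0.015     ]]
shift [0.0085 0.0762 0.174 ] turn 0.0011
```

Call:
servo_tool:
  grip: [1,1,1,1,1,1,1,1,1,1]
  translation:
    - [0.002,0.03,0.015]
    - [0.003,0.06,0.04]
    - [0.003,0.075,0.065]
    - [0.003,0.076,0.09]
    - [0.003,0.076,0.115]
    - [0.003,0.076,0.14]
    - [0.003,0.076,0.16]
    - [0.003,0.076,0.17]
    - [0.003,0.076,0.174]
    - [0.003,0.076,0.174]
  turn: [0,0,0,0,0,0,0,0,0,0]

```text
time_s: 2.6
tcp_pos: [0.4271, -0.1621, 0.0143]
eef_rot: [180.0, 0.1, 1.2]
contact_force: [0.2, 0.9, 0.6]
gripper_width: -0.0
```

```bash
python3 - <<'E'
from h import *
print(r.get_state())
crop("top","pics/t1.png",230,125,200,150,4)
crop("side","pics/s1.png",205,165,200,150,4)
E
```

```text
{'time_s': 2.6, 'joints': array([ 4.04518542e+00,  1.53780944e+01, -4.11135027e+01, -2.18837036e-03,
       -3.36464331e+01,  8.71686843e+01]), 'qd': array([ 0.15267991, -1.8457624 ,  1.19076102,  0.36280541, -1.46765751,
       -0.0330862 ]), 'joint_torque': array([-2.30468827e-02, -3.79015017e+01,  1.68373203e+01,  3.96794245e+00,
        3.74788223e-01,  5.13219641e-05]), 'tcp_pos': array([ 0.42705149, -0.1620702 ,  0.01426495]), 'eef_rot': array([1.79994389e+02, 1.37921381e-01, 1.21203972e+00]), 'contact_force': array([0.15854952, 0.94178478, 0.62437133]), 'moment': array([-0.05926021, -0.02174643,  0.04234352]), 'gripper_width': -4.129956933138717e-05}
```

View pics/t1.png

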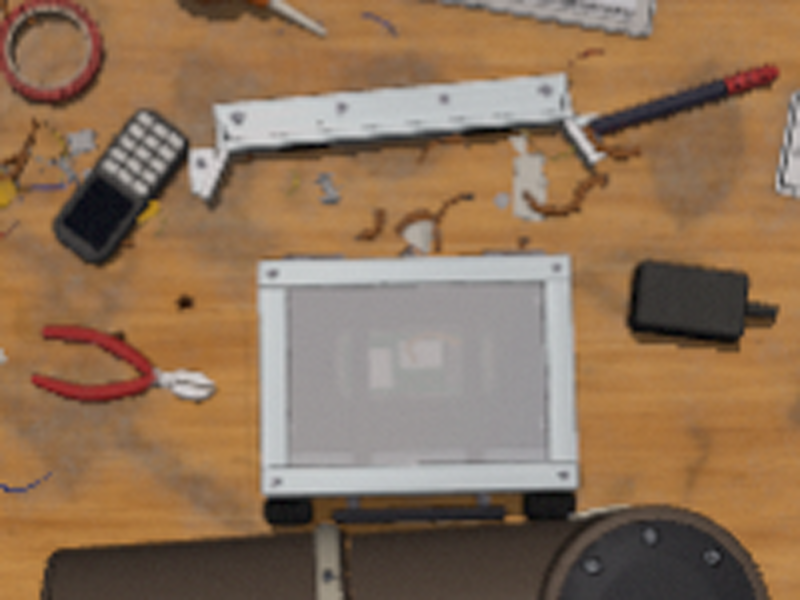

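View pics/s1.png

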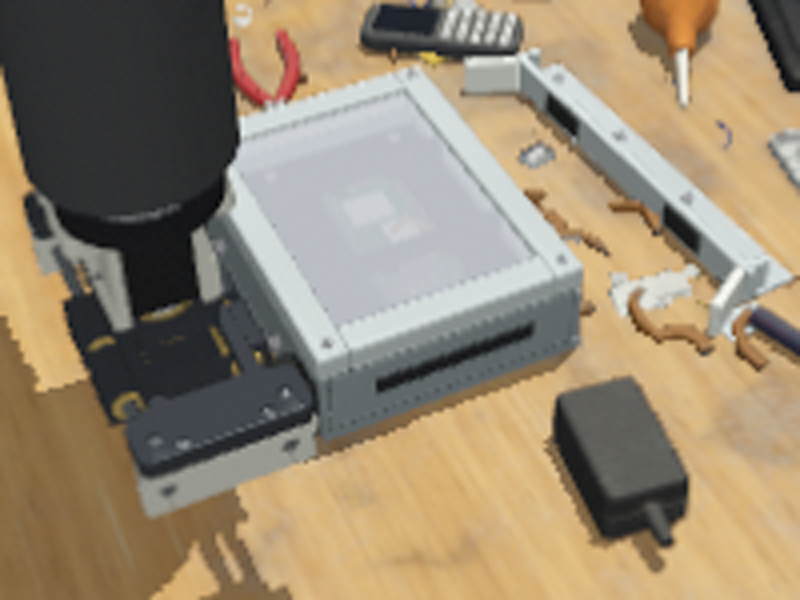

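Call:
servo_tool:
  grip: [1,1,1,1,1,1,1,1,1,1]
  translation:
    - [0.012,0.002,-0.004]
    - [0.022,0.002,-0.004]
    - [0.028,0.002,-0.004]
    - [0.032,0.002,-0.004]
    - [0.035,0.002,-0.004]
    - [0.038,0.002,-0.004]
    - [0.04,0.002,-0.004]
    - [0.042,0.002,-0.004]
    - [0.044,0.002,-0.004]
    - [0.046,0.002,-0.004]
  turn: [0,0,0,0,0,0,0,0,0,0]

```text
time_s: 3.53
tcp_pos: [0.4671, -0.1635, 0.018]
eef_rot: [-180.0, 0.7, 1.1]
contact_force: [-15.5, -3.9, 11.2]
gripper_width: 0.0001
```

Call:
servo_tool:
  grip: [1,1,1,1,1,1,1]
  translation:
    - [0.002,0,0]
    - [0.005,0,0]
    - [0.008,0,0]
    - [0.011,0,0]
    - [0.014,0,0]
    - [0.016,0,0]
    - [0.016,0,0]
  turn: [0,0,0,0,0,0,0]

```text
time_s: 4.12
tcp_pos: [0.4843, -0.1637, 0.018]
eef_rot: [180.0, 0.6, 1.1]
contact_force: [-11.1, -5.6, 5.7]
gripper_width: 0.0007
```

```bash
python3 - <<'E'
from h import *
crop("top","pics/t2.png",230,125,200,150,4)
crop("side","pics/s2.png",205,165,200,150,4)
E
```

```text
(no output)
```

View pics/t2.png

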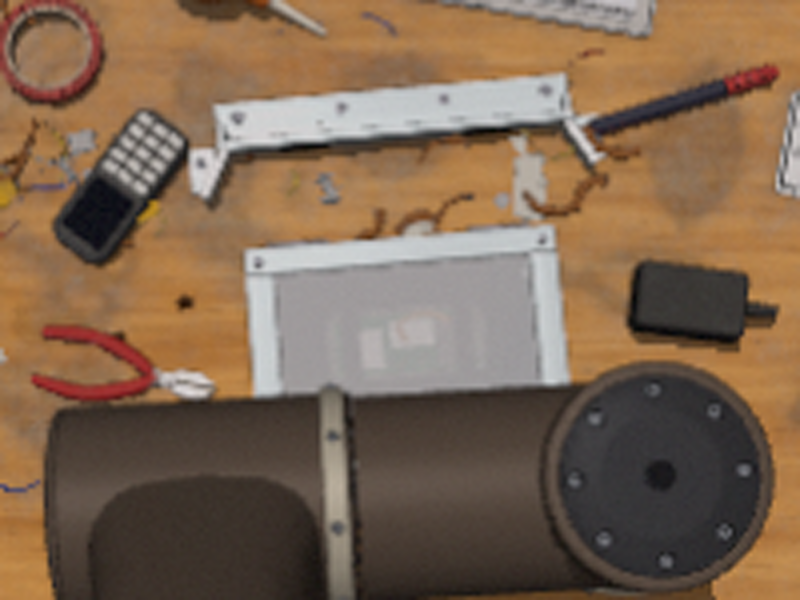

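View pics/s2.png

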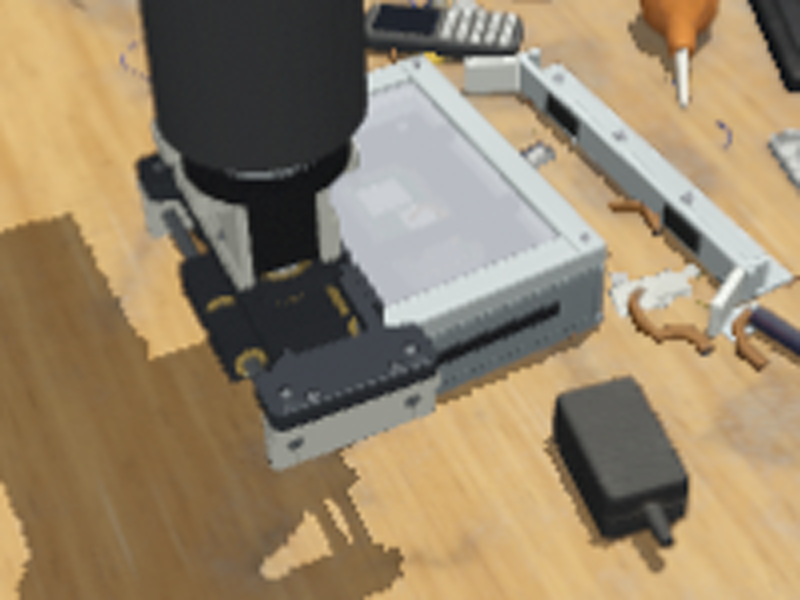

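```bash
cat >> h.py <<'E'
def jig2(lf,rf,x0=230,y0=125,k=4):
    f=lambda u,v:onz("top",x0+(u+.5)/k-.5,y0+(v+.5)/k-.5,.062)
    a,b=f(*lf),f(*rf);m=(a+b)/2;yaw=np.degrees(np.arctan2(b[0]-a[0],a[1]-b[1]))
    w=np.linalg.norm(a-b);n=np.radians(yaw);c=m-.0745*np.array([np.cos(n),np.sin(n),0])
    J=(c[0],c[1],yaw);rep(J,w);return J
def rep(J,w=0):
    D=np.linalg.inv(T(*DOCK))@T(*J)
    print('jig',np.round(J,4),'w',round(w,4),'in dock mm',np.round(D[:2,3]*1000,1),'dyaw',round(J[2]-DOCK[2],2))
    print('LB',ap(T(*J),[-.093,.086,.015]).round(4),'RB',ap(T(*J),[-.093,-.086,.015]).round(4),'bar',ap(T(*J),[-.0925,0,.015]).round(4))
E
python3 - <<'E'
from h import *
jig2((260,263),(568,256))
J=jig2((246,250),(552,226))
print(r.get_state()['tcp_pos'])
E
```

```text
jig [ 0.5659 -0.077   1.3297] w 0.1965 in dock mm [-87.6   4.1] dyaw -3.77
LB [[0.471  0.0069 0.015 ]] RB [[ 0.4749 -0.1651  0.015 ]] bar [[ 0.4735 -0.0791  0.015 ]]
jig [ 0.58   -0.0717  4.5582] w 0.1962 in dock mm [-73.    8.1] dyaw -0.54
LB [[0.4805 0.0067 0.015 ]] RB [[ 0.4942 -0.1648  0.015 ]] bar [[ 0.4878 -0.079   0.015 ]]
[ 0.48432752 -0.16369124  0.01799268]
```

Call:
servo_tool:
  grip: [1,1,1,1,1,1,1,1,1,1]
  translation:
    - [-0.02,0,0]
    - [-0.032,-0.01,0]
    - [-0.032,-0.04,0]
    - [-0.032,-0.075,0]
    - [-0.032,-0.11,0]
    - [-0.032,-0.14,0]
    - [-0.032,-0.16,0]
    - [-0.032,-0.171,0]
    - [-0.022,-0.171,0]
    - [-0.016,-0.171,0]
  turn: [0,0,-0.02,-0.04,-0.06,-0.06,-0.06,-0.06,-0.06,-0.06]

```text
time_s: 5.05
tcp_pos: [0.471, 0.0085, 0.0194]
eef_rot: [-180.0, -0.0, 4.8]
contact_force: [-2.1, 4.6, 6.1]
gripper_width: 0.0005
```

```bash
python3 - <<'E'
from h import *
rows(.471,.007,.018,4.5)
rows(.471+.016,.007,.018,4.5)
E
```

```text
shift [-0.0001  0.0015  0.0014] turn 0.0047
shift [0.0158 0.0028 0.0014] turn 0.0047
```

Call:
servo_tool:
  grip: [1,1,1,1,1,1,1]
  translation:
    - [0.003,0,0]
    - [0.006,0.001,0]
    - [0.009,0.001,0]
    - [0.012,0.002,0]
    - [0.015,0.002,0]
    - [0.018,0.003,0]
    - [0.018,0.003,0]
  turn: [0,0,0,0,0,0,0]

```text
time_s: 5.63
tcp_pos: [0.4853, 0.0044, 0.0179]
eef_rot: [179.9, 0.4, 4.5]
contact_force: [-7.7, 2.6, 0.9]
gripper_width: 0.0007
```

```bash
python3 - <<'E'
from h import *
crop("top","pics/t3.png",230,125,200,150,4)
E
```

```text
(no output)
```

View pics/t3.png

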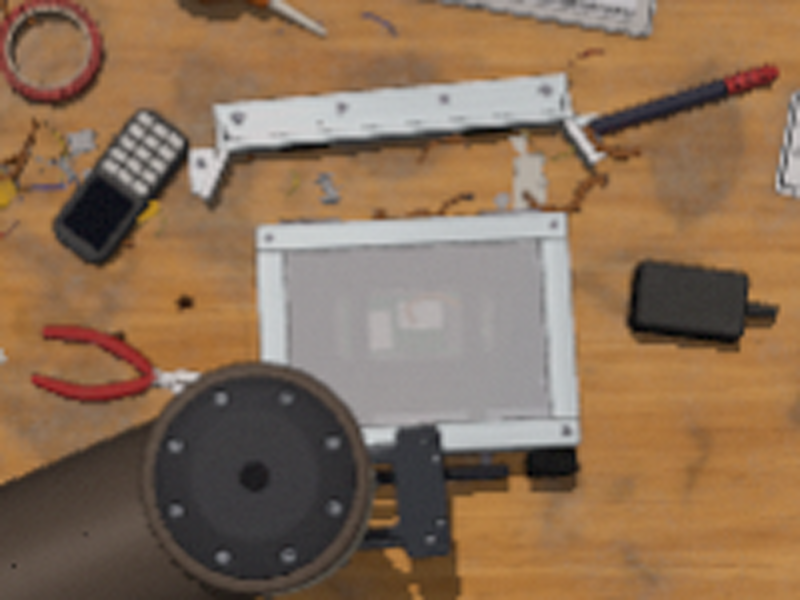

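```bash
python3 - <<'E'
from h import *
jig2((257,228),(567,213))
rows(.46,-.168,.018,4)
E
```

```text
jig [ 0.5912 -0.0778  2.8316] w 0.1986 in dock mm [-62.4   1.1] dyaw -2.27
LB [[0.4941 0.0035 0.015 ]] RB [[ 0.5026 -0.1683  0.015 ]] bar [[ 0.4989 -0.0823  0.015 ]]
shift [-3.860e-02  1.699e-01 -1.000e-04] turn 0.008
```

Call:
servo_tool:
  grip: [1,1,1,1,1,1,1,1,1,1]
  translation:
    - [-0.02,0,0]
    - [-0.035,0.01,0]
    - [-0.035,0.04,0]
    - [-0.035,0.075,0]
    - [-0.035,0.11,0]
    - [-0.035,0.14,0]
    - [-0.035,0.16,0]
    - [-0.035,0.172,0]
    - [-0.022,0.172,0]
    - [-0.012,0.172,0]
  turn: [0,0,0,0,0,0,0,0,0,0]

```text
time_s: 6.52
tcp_pos: [0.4906, -0.1682, 0.019]
eef_rot: [180.0, 0.0, 4.4]
contact_force: [0.9, -0.3, 0.7]
gripper_width: 0.0004
```

Call:
servo_tool:
  grip: [1,1,1,1,1,1,1,1,1]
  translation:
    - [0.004,0,0]
    - [0.008,0,0]
    - [0.012,0.001,0]
    - [0.016,0.001,0]
    - [0.02,0.001,0]
    - [0.023,0.001,0]
    - [0.025,0.001,0]
    - [0.027,0.001,0]
    - [0.027,0.001,0]
  turn: [0,0,0,0,0,0,0,0,0]

```text
time_s: 7.27
tcp_pos: [0.5123, -0.1657, 0.0179]
eef_rot: [-180.0, 0.5, 4.6]
contact_force: [-10.8, -7.0, 4.7]
gripper_width: 0.0005
```

```bash
python3 - <<'E'
from h import *
crop("top","pics/t4.png",230,125,200,150,4)
E
```

```text
(no output)
```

View pics/t4.png

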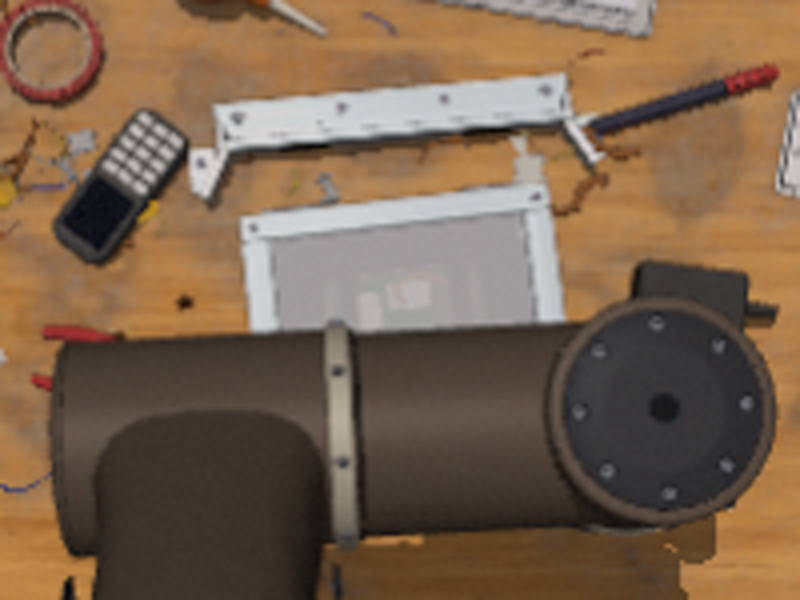

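```bash
python3 - <<'E'
from h import *
J=jig2((242,216),(548,185))
L=ap(T(*J),[-.093,.086,.015])[0]
rows(L[0]-.0115,L[1],.018,4.6)
E
```

```text
jig [ 0.6046 -0.071   5.8981] w 0.1971 in dock mm [-48.5   6.7] dyaw 0.8
LB [[0.5032 0.005  0.015 ]] RB [[ 0.5209 -0.1661  0.015 ]] bar [[ 0.5125 -0.0805  0.015 ]]
shift [-6.800e-03 -1.718e-01 -1.000e-04] turn 0.0001
```

Call:
servo_tool:
  grip: [1,1,1,1,1,1,1,1,1,1]
  translation:
    - [-0.02,0,0]
    - [-0.035,-0.01,0]
    - [-0.035,-0.04,0]
    - [-0.035,-0.075,0]
    - [-0.035,-0.11,0]
    - [-0.035,-0.14,0]
    - [-0.035,-0.16,0]
    - [-0.033,-0.172,0]
    - [-0.022,-0.172,0]
    - [-0.011,-0.172,0]
  turn: [0,0,0,0,0,0,0,0,0,0]

```text
time_s: 8.15
tcp_pos: [0.4932, 0.0065, 0.0194]
eef_rot: [-180.0, -0.0, 4.8]
contact_force: [0.5, -0.0, 1.2]
gripper_width: -0.0001
```

Call:
servo_tool:
  grip: [1,1,1,1,1,1,1,1,1]
  translation:
    - [0.004,0,0]
    - [0.008,0,0]
    - [0.012,0.001,0]
    - [0.016,0.001,0]
    - [0.02,0.002,0]
    - [0.023,0.002,0]
    - [0.026,0.002,0]
    - [0.028,0.002,0]
    - [0.028,0.002,0]
  turn: [0,0,0,0,0,0,0,0,0]

```text
time_s: 8.9
tcp_pos: [0.5172, 0.004, 0.0178]
eef_rot: [179.9, 0.4, 4.5]
contact_force: [-10.8, 2.9, 4.6]
gripper_width: 0.0006
```

```bash
python3 - <<'E'
from h import *
crop("top","pics/t5.png",230,125,200,150,4)
E
```

```text
(no output)
```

View pics/t5.png

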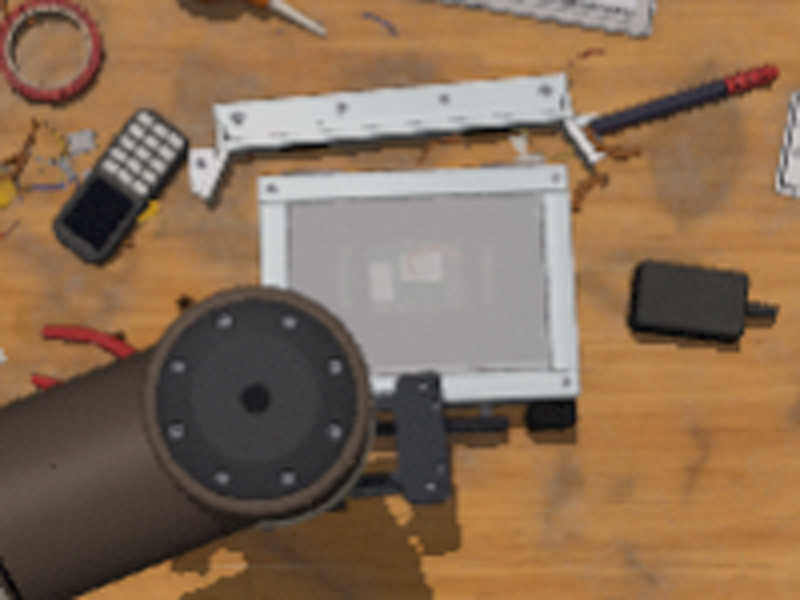

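```bash
python3 - <<'E'
from h import *
J=jig2((260,178),(568,166))
L=ap(T(*J),[-.093,-.086,.015])[0]
rows(L[0]-.0115,L[1],.018,4.6)
E
```

```text
jig [ 0.6228 -0.0785  2.3055] w 0.198 in dock mm [-31.   -2.5] dyaw -2.79
LB [[0.5264 0.0037 0.015 ]] RB [[ 0.5334 -0.1682  0.015 ]] bar [[ 0.5304 -0.0822  0.015 ]]
shift [-0.0087  0.172  -0.0002] turn -0.0024
```

Call:
servo_tool:
  grip: [1,1,1,1,1,1,1,1,1,1]
  translation:
    - [-0.02,0,0]
    - [-0.035,0.01,0]
    - [-0.035,0.04,0]
    - [-0.035,0.075,0]
    - [-0.035,0.11,0]
    - [-0.035,0.14,0]
    - [-0.035,0.16,0]
    - [-0.035,0.172,0]
    - [-0.022,0.172,0]
    - [-0.012,0.172,0]
  turn: [0,0,0,0,0,0,0,0,0,0]

```text
time_s: 9.78
tcp_pos: [0.5232, -0.1682, 0.019]
eef_rot: [180.0, -0.0, 4.5]
contact_force: [0.3, 0.6, 0.4]
gripper_width: 0.0002
```

Call:
servo_tool:
  grip: [1,1,1,1,1,1,1,1,1]
  translation:
    - [0.004,0,0]
    - [0.008,0,0]
    - [0.012,0,0]
    - [0.016,0,0]
    - [0.02,0,0]
    - [0.023,0,0]
    - [0.025,0,0]
    - [0.026,0,0]
    - [0.026,0,0]
  turn: [0,0,0,0,0,0,0,0,0]

```text
time_s: 10.53
tcp_pos: [0.5439, -0.1649, 0.018]
eef_rot: [-180.0, 0.5, 4.6]
contact_force: [-11.1, -6.4, 4.8]
gripper_width: 0.0007
```

```bash
python3 - <<'E'
from h import *
crop("top","pics/t6.png",230,125,200,150,4)
E
```

```text
(no output)
```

View pics/t6.png

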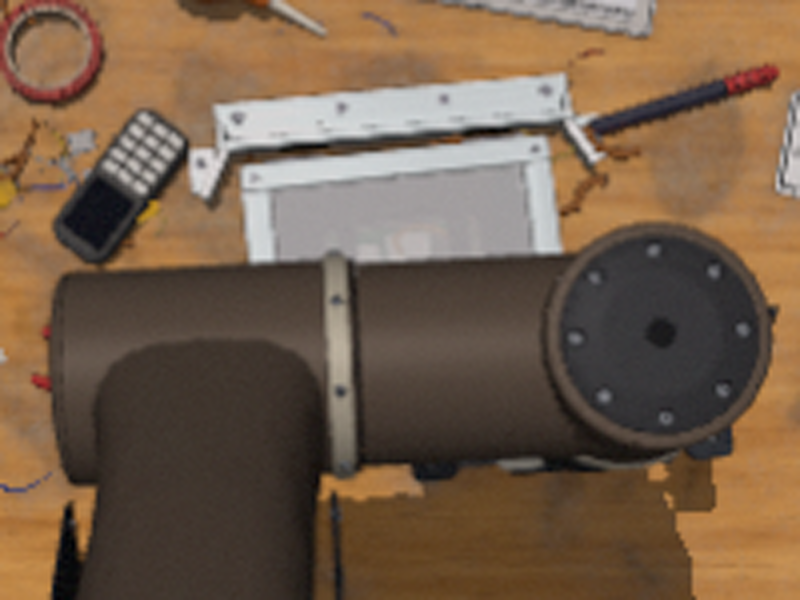

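```bash
python3 - <<'E'
from h import *
J=jig2((243,166),(547,136))
L=ap(T(*J),[-.093,.086,.015])[0]
rows(L[0]-.0115,L[1],.018,4.6)
E
```

```text
jig [ 0.6369 -0.0709  5.7794] w 0.1966 in dock mm [-16.3   3.8] dyaw 0.68
LB [[0.5357 0.0053 0.015 ]] RB [[ 0.553  -0.1659  0.015 ]] bar [[ 0.5449 -0.0802  0.015 ]]
shift [-0.0058 -0.1712 -0.    ] turn 0.0006
```

Call:
servo_tool:
  grip: [1,1,1,1,1,1,1,1,1,1]
  translation:
    - [-0.02,0,0]
    - [-0.035,-0.01,0]
    - [-0.035,-0.04,0]
    - [-0.035,-0.075,0]
    - [-0.035,-0.11,0]
    - [-0.035,-0.14,0]
    - [-0.035,-0.16,0]
    - [-0.033,-0.171,0]
    - [-0.022,-0.171,0]
    - [-0.01,-0.171,0]
  turn: [0,0,0,0,0,0,0,0,0,0]

```text
time_s: 11.42
tcp_pos: [0.5253, 0.0063, 0.0194]
eef_rot: [-180.0, -0.0, 4.8]
contact_force: [1.0, 0.8, -0.8]
gripper_width: 0.0006
```

Call:
servo_tool:
  grip: [1,1,1,1,1,1,1,1]
  translation:
    - [0.004,0,0]
    - [0.008,0,0]
    - [0.011,0.001,0]
    - [0.014,0.001,0]
    - [0.016,0.001,0]
    - [0.018,0.002,0]
    - [0.019,0.002,0]
    - [0.019,0.002,0]
  turn: [0,0,0,0,0,0,0,0]

```text
time_s: 12.08
tcp_pos: [0.5404, 0.0035, 0.0178]
eef_rot: [180.0, 0.4, 4.5]
contact_force: [-9.9, 3.3, 2.1]
gripper_width: 0.0008
```

```bash
python3 - <<'E'
from h import *
crop("top","pics/t7.png",230,125,200,150,4)
E
```

```text
(no output)
```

View pics/t7.png

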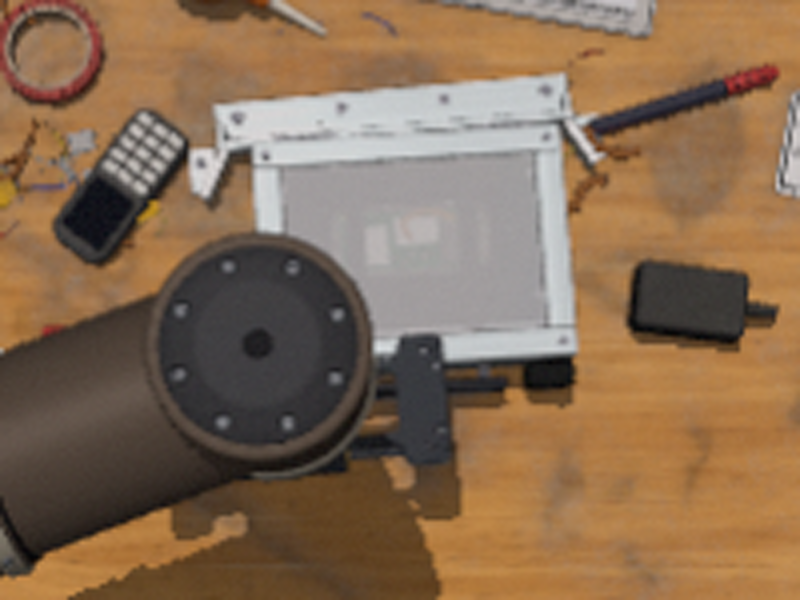

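```bash
python3 - <<'E'
from h import *
J=jig2((254,146),(559,125))
overlay("top","pics/o7.png",J,DOCK,270,130,130,100,6,capture("top")[0])
L=ap(T(*J),[-.093,-.086,.015])[0]
rows(L[0]-.0115,L[1],.018,4.6)
E
```

```text
jig [ 0.6469 -0.0761  4.0619] w 0.197 in dock mm [-6.8 -2.2] dyaw -1.04
LB [[0.548  0.0031 0.015 ]] RB [[ 0.5602 -0.1685  0.015 ]] bar [[ 0.5546 -0.0827  0.015 ]]
shift [-0.0052  0.1721 -0.0002] turn -0.0014
```

View pics/o7.png

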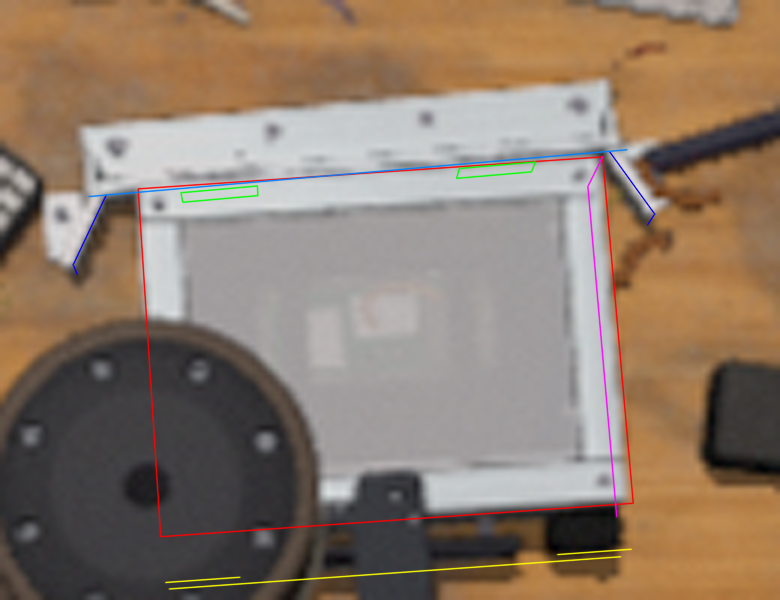

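Call:
servo_tool:
  grip: [1,1,1,1,1,1,1,1,1,1]
  translation:
    - [-0.02,0,0]
    - [-0.035,0.01,0]
    - [-0.035,0.04,0]
    - [-0.035,0.075,0]
    - [-0.035,0.11,0]
    - [-0.035,0.14,0]
    - [-0.035,0.16,0]
    - [-0.032,0.172,0]
    - [-0.02,0.172,0]
    - [-0.01,0.172,0]
  turn: [0,0,0,0,0,0,0,0,0,0]

```text
time_s: 13.02
tcp_pos: [0.5484, -0.1688, 0.019]
eef_rot: [180.0, -0.0, 4.5]
contact_force: [1.4, 0.4, -0.5]
gripper_width: 0.0002
```

Call:
servo_tool:
  grip: [1,1,1,1,1,1,1]
  translation:
    - [0.003,0,0]
    - [0.006,0,0]
    - [0.008,0,0]
    - [0.01,0,0]
    - [0.012,0,0]
    - [0.013,0,0]
    - [0.013,0,0]
  turn: [0,0,0,0,0,0,0]

```text
time_s: 13.6
tcp_pos: [0.5562, -0.1667, 0.0182]
eef_rot: [-180.0, 0.5, 4.6]
contact_force: [-9.9, -6.3, 4.9]
gripper_width: 0.0008
```

Call:
servo_tool:
  grip: [1,1,1,1,1,1,1,1,1,1]
  translation:
    - [-0.02,0,0]
    - [-0.035,-0.01,0]
    - [-0.035,-0.04,0]
    - [-0.035,-0.075,0]
    - [-0.035,-0.11,0]
    - [-0.035,-0.14,0]
    - [-0.035,-0.16,0]
    - [-0.033,-0.172,0]
    - [-0.02,-0.172,0]
    - [-0.01,-0.172,0]
  turn: [0,0,0,0,0,0,0,0,0,0]

```text
time_s: 14.43
tcp_pos: [0.5376, 0.0058, 0.0195]
eef_rot: [-180.0, -0.0, 4.8]
contact_force: [0.7, 0.1, -0.2]
gripper_width: 0.0006
```

Call:
servo_tool:
  grip: [1,1,1,1,1,1]
  translation:
    - [0.003,0,0]
    - [0.006,0,0]
    - [0.008,0,0]
    - [0.01,0,0]
    - [0.011,0,0]
    - [0.011,0,0]
  turn: [0,0,0,0,0,0]

```text
time_s: 14.93
tcp_pos: [0.5429, 0.0037, 0.0179]
eef_rot: [180.0, 0.5, 4.5]
contact_force: [-12.7, 3.6, 6.2]
gripper_width: 0.0001
```

```bash
python3 - <<'E'
from h import *
crop("top","pics/t8.png",270,130,130,100,6)
crop("side","pics/s8.png",290,150,120,100,6)
E
```

```text
(no output)
```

View pics/t8.png

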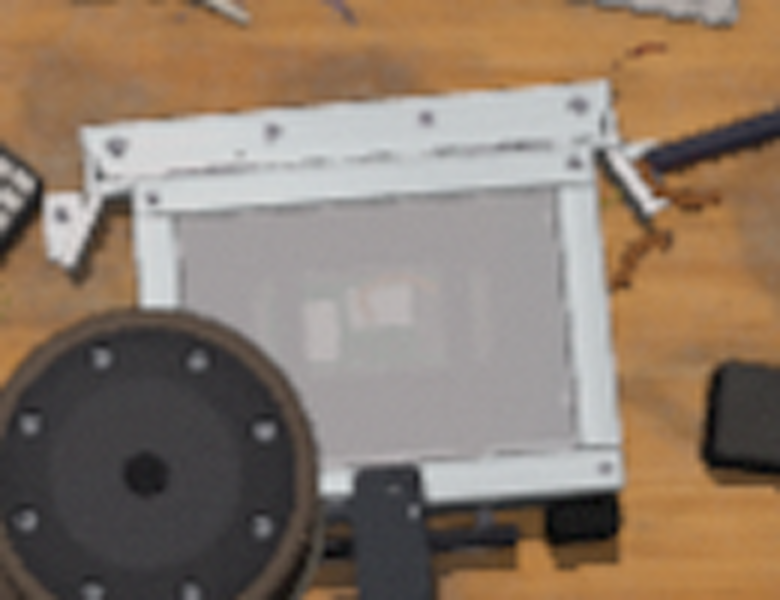

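View pics/s8.png

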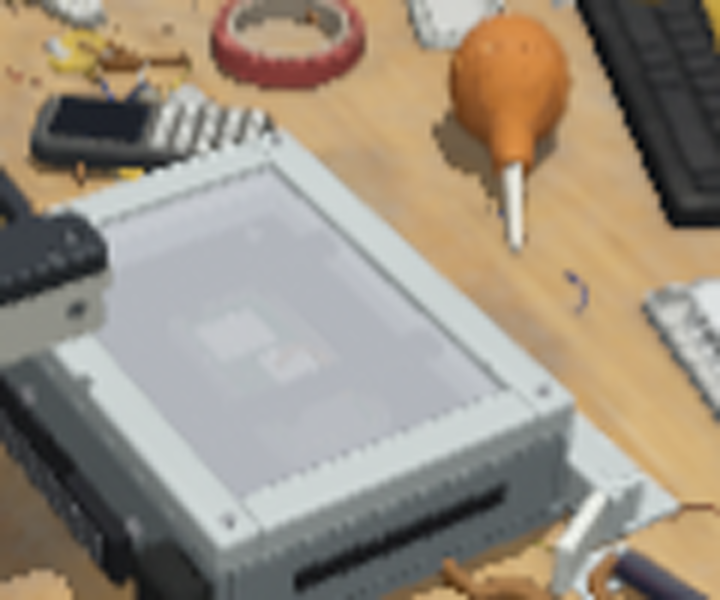

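Call:
servo_tool:
  grip: [1,1,1]
  translation:
    - [0.001,0,0]
    - [0.002,0,0]
    - [0.002,0,0]
  turn: [0,0,0]

```text
time_s: 15.28
tcp_pos: [0.5441, 0.0037, 0.0178]
eef_rot: [180.0, 0.6, 4.5]
contact_force: [-14.4, 4.7, 8.1]
gripper_width: 0.0003
```

Call:
servo_tool:
  grip: [1,1,1]
  translation:
    - [0.001,0,0]
    - [0.002,0,0]
    - [0.002,0,0]
  turn: [0,0,0]

```text
time_s: 15.53
tcp_pos: [0.5441, 0.0034, 0.0175]
eef_rot: [179.9, 0.7, 4.4]
contact_force: [-19.4, 5.5, 12.4]
gripper_width: 0.0003
```

Call:
servo_tool:
  grip: [1,1,1,1,1,1,1,1,1,1]
  translation:
    - [-0.02,0,0]
    - [-0.035,0.01,0]
    - [-0.035,0.04,0]
    - [-0.035,0.075,0]
    - [-0.035,0.11,0]
    - [-0.035,0.14,0]
    - [-0.035,0.16,0]
    - [-0.03,0.172,0]
    - [-0.016,0.172,0]
    - [-0.006,0.172,0]
  turn: [0,0,0,0,0,0,0,0,0,0]

```text
time_s: 16.37
tcp_pos: [0.5585, -0.1681, 0.0189]
eef_rot: [180.0, 0.2, 4.5]
contact_force: [-20.3, -13.1, 15.2]
gripper_width: 0.0002
```

Call:
servo_tool:
  grip: [1,1,1,1]
  translation:
    - [0.001,0,0]
    - [0.003,0,0]
    - [0.004,0,0]
    - [0.004,0,0]
  turn: [0,0,0,0]

```text
time_s: 16.7
tcp_pos: [0.5586, -0.167, 0.018]
eef_rot: [-180.0, 0.6, 4.6]
contact_force: [-11.8, -7.5, 5.4]
gripper_width: 0.0001
```

Call:
servo_tool:
  grip: [1,1,1]
  translation:
    - [0.001,0,0]
    - [0.002,0,0]
    - [0.002,0,0]
  turn: [0,0,0]

```text
time_s: 16.95
tcp_pos: [0.5586, -0.167, 0.018]
eef_rot: [-180.0, 0.8, 4.6]
contact_force: [-17.7, -7.2, 11.8]
gripper_width: 0.0005
```

Call:
servo_tool:
  grip: [1,1,1,1]
  translation:
    - [0.001,0,0]
    - [0.002,0,0]
    - [0.003,0,0]
    - [0.003,0,0]
  turn: [0,0,0,0]

```text
time_s: 17.28
tcp_pos: [0.5588, -0.1671, 0.018]
eef_rot: [-180.0, 1.0, 4.6]
contact_force: [-25.4, -7.1, 19.2]
gripper_width: 0.0005
```

Call:
servo_tool:
  grip: [1,1,1,1,1,1,1,1,1,1]
  translation:
    - [-0.02,0,0]
    - [-0.035,-0.01,0]
    - [-0.035,-0.04,0]
    - [-0.035,-0.075,0]
    - [-0.035,-0.11,0]
    - [-0.035,-0.14,0]
    - [-0.035,-0.16,0]
    - [-0.033,-0.172,0]
    - [-0.022,-0.172,0]
    - [-0.012,-0.172,0]
  turn: [0,0,0,0,0,0,0,0,0,0]

```text
time_s: 18.12
tcp_pos: [0.5437, 0.0057, 0.0194]
eef_rot: [-180.0, -0.0, 4.8]
contact_force: [0.2, -0.5, 0.3]
gripper_width: 0.0005
```

Call:
servo_tool:
  grip: [1,1,1,1]
  translation:
    - [0.002,0,0]
    - [0.004,0,0]
    - [0.006,0,0]
    - [0.006,0,0]
  turn: [0,0,0,0]

```text
time_s: 18.45
tcp_pos: [0.5441, 0.0035, 0.0177]
eef_rot: [180.0, 0.6, 4.5]
contact_force: [-15.9, 5.8, 8.0]
gripper_width: 0.0004
```

Call:
servo_tool:
  grip: [1,1,1,1]
  translation:
    - [0.001,0,0]
    - [0.002,0,0]
    - [0.003,0,0]
    - [0.003,0,0]
  turn: [0,0,0,0]

```text
time_s: 18.78
tcp_pos: [0.5441, 0.0031, 0.0173]
eef_rot: [179.9, 0.8, 4.4]
contact_force: [-23.9, 7.4, 16.0]
gripper_width: 0.0006
```

Call:
servo_tool:
  grip: [1,1,1,1,1,1,1,1]
  translation:
    - [-0.03,0,0]
    - [-0.06,0.0,0]
    - [-0.09,0.02,0]
    - [-0.1,0.05,0]
    - [-0.1,0.075,0]
    - [-0.1,0.085,0]
    - [-0.1,0.085,0]
    - [-0.1,0.085,0]
  turn: [0,0,0,0,0,0,0,0]

```text
time_s: 19.45
tcp_pos: [0.4596, -0.0882, 0.0191]
eef_rot: [-180.0, -0.0, 4.5]
contact_force: [-0.4, -0.5, -0.0]
gripper_width: 0.0002
```

```bash
python3 - <<'E'
from h import *
p=capture("top")[0];crop("top","pics/t9.png",270,130,130,100,6,p)
q=capture("side")[0];crop("side","pics/s9.png",265,150,160,120,5,q)
cv2.imwrite("pics/t9f.png",p)
E
```

```text
(no output)
```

View pics/t9.png

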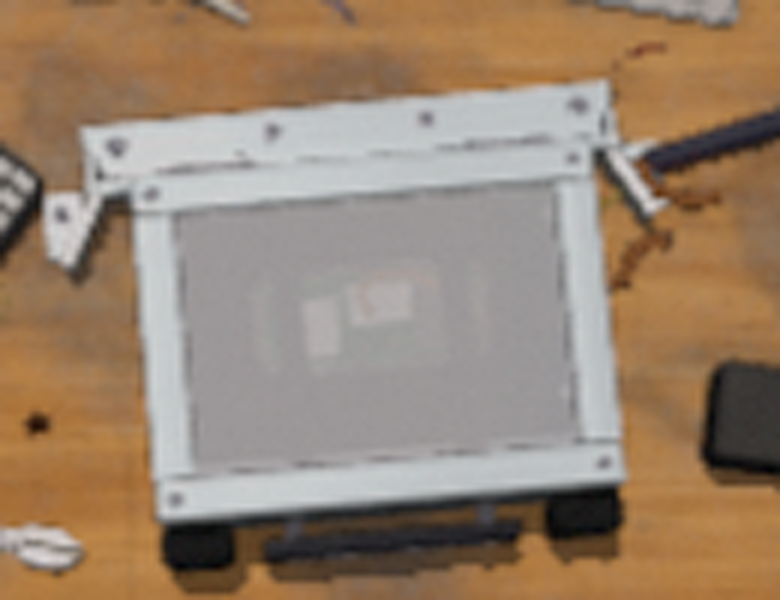

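View pics/s9.png

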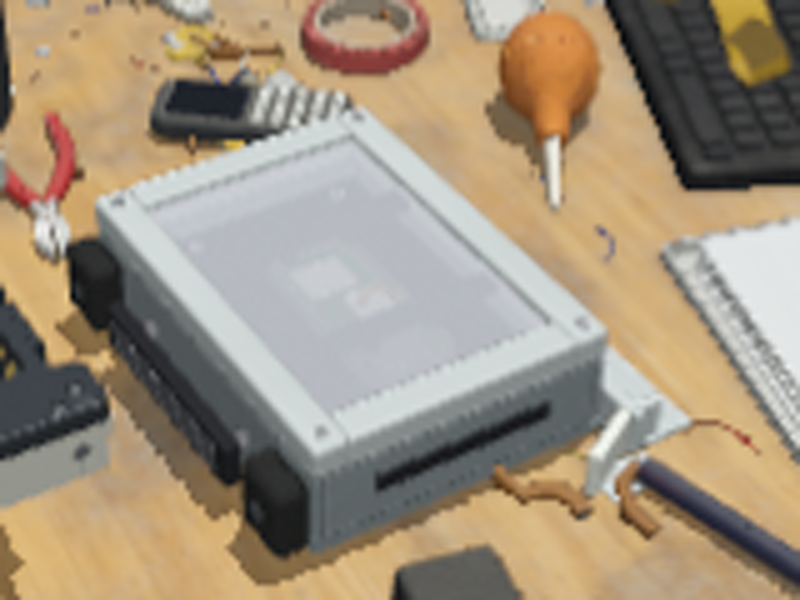

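```bash
python3 - <<'E'
from h import *
f=lambda u,v,z:onz("top",270+(u+.5)/6-.5,130+(v+.5)/6-.5,z)
C=[f(*a,.062) for a in((131,188),(593,151),(625,482),(157,520))]
c=np.mean(C,0);y1=C[1]-C[0];y2=C[2]-C[3]
y=[np.degrees(np.arctan2(v[0],-v[1])) for v in(y1,y2)];s=[np.degrees(np.arctan2(*(a-b)[[1,0]])) for a,b in((C[0],C[3]),(C[1],C[2]))]
print(y,s);J=(c[0],c[1],np.mean(y));rep(J)
b=ap(T(*J),[-.0925,0,0])[0];rows(b[0]-.0095,b[1],.02,5)
E
```

```text
[np.float64(4.714833394600243), np.float64(4.653424243372249)] [np.float64(4.820107810090613), np.float64(4.552629067164616)]
jig [ 0.6515 -0.0733  4.6841] w 0 in dock mm [-2.   0.2] dyaw -0.42
LB [[0.5517 0.0048 0.015 ]] RB [[ 0.5658 -0.1666  0.015 ]] bar [[ 0.5593 -0.0808  0.015 ]]
shift [ 0.0906  0.0009 -0.001 ] turn -0.0068
```

Call:
servo_tool:
  grip: [1,1,1,1,1,1,1,1,1]
  translation:
    - [0.03,0,0]
    - [0.06,0,0]
    - [0.08,0,0]
    - [0.086,0,0]
    - [0.09,0,0]
    - [0.093,0,0]
    - [0.096,0,0]
    - [0.098,0,0]
    - [0.098,0,0]
  turn: [0,0,0,0,0,0,0,0,0]

```text
time_s: 20.3
tcp_pos: [0.5547, -0.0792, 0.0187]
eef_rot: [-180.0, 0.2, 4.6]
contact_force: [-3.7, 2.7, -0.1]
gripper_width: 0.0004
```

```bash
python3 - <<'E'
from h import *
crop("side","pics/s10.png",235,130,160,120,5)
E
```

```text
(no output)
```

View pics/s10.png

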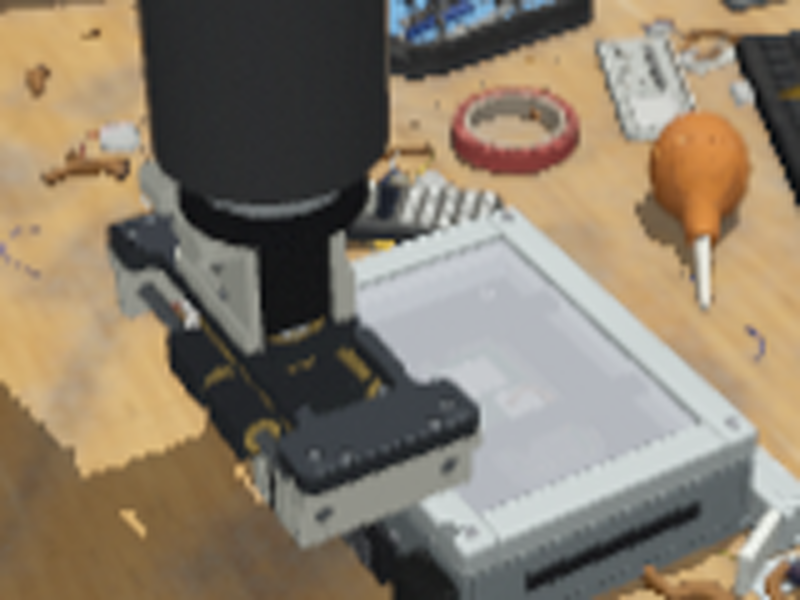

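Call:
servo_tool:
  grip: [1,1,1,1]
  translation:
    - [0.002,0,0]
    - [0.004,0,0]
    - [0.005,0,0]
    - [0.005,0,0]
  turn: [0,0,0,0]

```text
time_s: 20.68
tcp_pos: [0.5595, -0.0789, 0.0187]
eef_rot: [-180.0, 0.2, 4.6]
contact_force: [-6.1, 3.2, 0.3]
gripper_width: 0.0006
```

Call:
servo_tool:
  grip: [1,1,1,1,1,1,1,1,1,1]
  translation:
    - [-0.015,0,0]
    - [-0.04,0,0]
    - [-0.07,0,0]
    - [-0.1,0,0]
    - [-0.12,0,0]
    - [-0.12,0,0]
    - [-0.12,0,0]
    - [-0.12,0,0]
    - [-0.12,0,0]
    - [-0.12,0,0]
  turn: [0,0,0,0,0,0,0,0,0,0]

```text
time_s: 21.52
tcp_pos: [0.443, -0.0885, 0.0192]
eef_rot: [180.0, -0.0, 4.7]
contact_force: [-0.1, -0.4, 0.3]
gripper_width: 0.0
```

Call:
servo_tool:
  grip: [1,1,1,1,1,1,1,1,1,1]
  translation:
    - [0,0,0]
    - [0,0,0]
    - [0,0,0]
    - [0,0,0]
    - [0,0,0]
    - [0,0,0]
    - [0,0,0]
    - [0,0,0]
    - [0,0,0]
    - [0,0,0]
  turn: [0,0,0,0,0,0,0,0,0,0]

```text
time_s: 22.35
tcp_pos: [0.4419, -0.0887, 0.0192]
eef_rot: [-180.0, -0.0, 4.7]
contact_force: [0.1, -0.3, -0.3]
gripper_width: 0.0004
```

```bash
python3 - <<'E'
from h import *
crop("side","pics/s11.png",235,100,200,150,4)
crop("top","pics/t11.png",230,105,200,150,4)
print(r.get_state()['tcp_pos'],r.get_state()['contact_force'])
E
```

```text
[ 0.4419616  -0.08866465  0.01920255] [ 0.40155529 -0.1744335   0.70283731]
```

View pics/s11.png

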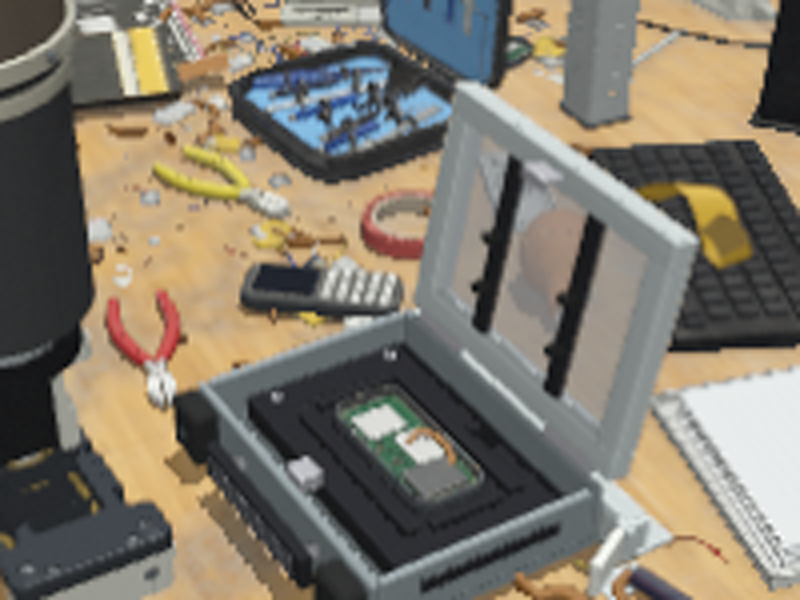

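View pics/t11.png

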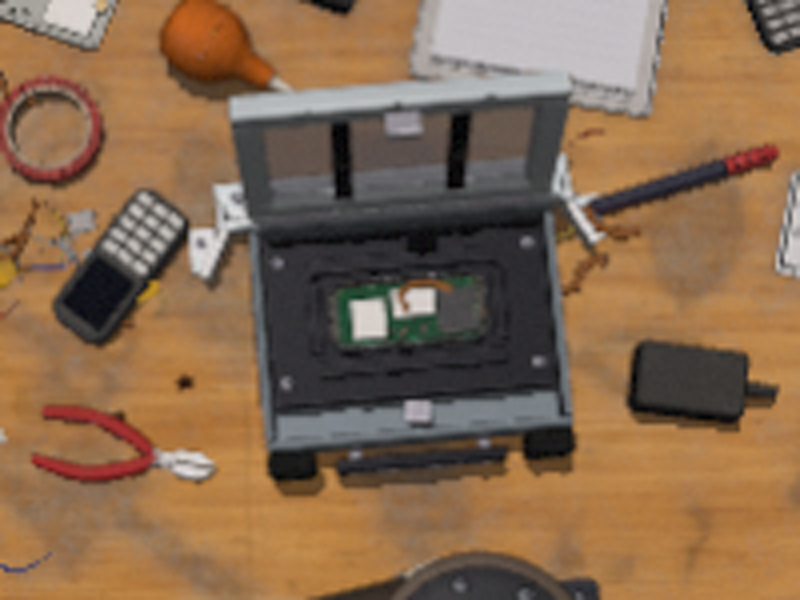

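```bash
python3 - <<'E'
from h import *
p=capture("top")[0];o=cv2.imread("pics/t9f.png")
g=lambda a:cv2.cvtColor(a,cv2.COLOR_BGR2GRAY).astype(np.float32)
for n,(x0,y0,w,h) in dict(LB=(292,206,24,26),RB=(356,200,24,24),bar=(312,212,46,14)).items():
    print(n,cv2.phaseCorrelate(g(o)[y0:y0+h,x0:x0+w].copy(),g(p)[y0:y0+h,x0:x0+w].copy(),cv2.createHanningWindow((w,h),cv2.CV_32F)))
a=cv2.resize(o[195:240,285:385],None,fx=8,fy=6);b=cv2.resize(p[195:240,285:385],None,fx=8,fy=6)
cv2.imwrite("pics/cmp.png",np.vstack([a,b]))
E
```

```text
LB ((-0.22734824826241606, 0.8582056030581526), 1.0399898202330977)
RB ((0.12137122558548796, 1.546680111928156), 0.7396092861890793)
bar ((0.13685660695822932, 0.6418160183790924), 0.9350122100777096)
```

View pics/cmp.png

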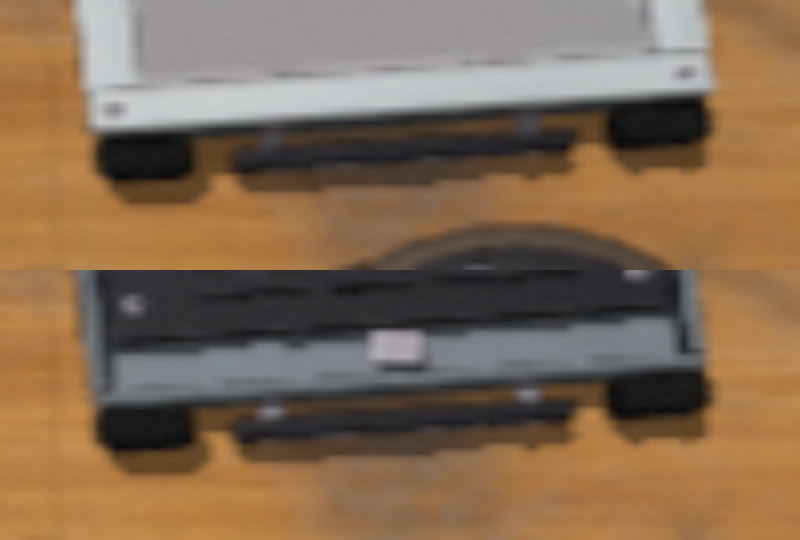

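```bash
python3 - <<'E'
from h import *
o=cv2.imread("pics/t9f.png")[:,:,2].astype(float);p=np.mean([capture("top")[0][:,:,2].astype(float) for _ in range(1)],0)
for n,(u0,u1,v0,v1) in dict(L=(299,308,219,229),R=(363,372,213,223),bar=(318,352,213,226)).items():
    print(n,o[v0:v1,u0:u1].mean(1).round(0),p[v0:v1,u0:u1].mean(1).round(0))
E
```

```text
L [ 22.  25.  25.  24.  18.  17.  77.  96. 101. 106.] [ 26.  25.  27.  25.  20.  20.  81. 101. 105. 110.]
R [23. 25. 25. 24. 21. 15. 49. 86. 93. 95.] [26. 26. 26. 26. 22. 16. 52. 90. 97. 99.]
bar [124.  77.  60.  68.  66.  53.  44.  40.  50.  64.  76.  89. 103.] [ 94.  73.  69.  73.  69.  59.  49.  43.  52.  67.  80.  93. 107.]
```

```bash
python3 -c "
from plant import order
print(order.close_job())"
```

```text
the job is handed in; nothing more can be done
None
```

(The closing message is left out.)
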